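# Load a chisel into the bench hardness tester and hold the load lever in the green

## Task

Check the hardness of the re-tempered red-handled chisel on the green bench tester: slide its blade, flat side down and cutting edge first, into the tester's lipped slot until it is fully home against the stop, and let go of it. Then press the tester's spring-loaded lever down until the needle of the load gauge stands in the green, and finish while still holding the lever there, needle steady in the green, so that the reading can be taken. Never let the needle run into the red, and leave the yellow-handled chisel and the other things on the bench where they are.

Things in the scene. Friction and masses are not known exactly. Their poses are not given: they have to be found in the camera images.
- red_chisel: cranked chisel with red handle, 235 mm long, 0.18 kg, lying flat on its blade. Origin: underside of the blade at its heel (handle end), z up. Blade: 105 mm towards -y, 32 wide, 5 thick, underside z = 0. Red handle y = +32 to +126 mm, 24 wide (x), 26 high, axis at z = 28, clear of the bench. Balance point on the blade, about 25 mm from the heel
- red_chisel_grip (a point): good place to take the red chisel from above, gripping across the 24 mm width: on the handle's axis, y = +58, z = +28 mm in the chisel's frame
- red_chisel_edge (a point): middle of the red chisel's cutting edge, on its underside: y = -105 mm in the chisel's frame
- tester: hardness tester, green cast C-frame fixed on the bench, foot 150 (x) x 190 (y) x 18 mm, frame 0.19 m high, column at +x, slot along y. Origin on the bench under the ram, -x side roughly to the robot. The head over the slot is 62 mm wide (y), underside at z = 118; the lever's clevis reaches y = +55 mm. Gauge and lever reach z = 0.27 m
- slot_mouth (a point): middle of the slot's floor at its mouth: y = +45, z = 40 mm in the tester's frame. The slot is 35 mm wide, 8 high under two lips (14 mm gap between them for the ram, tops at z = 53). Before the mouth are flared cheeks (to y = +76), bare floor to y = +75 and a ramp to y = +90 mm, which guide the blade in
- slot_end (a point): middle of the slot's floor at the stop: y = -30, z = 40 mm in the tester's frame. The blade goes in along the tester's -y, chisel axes parallel to the tester's; when home its cutting edge is at the stop and its heel at y = +75 mm
- lever: load lever. Origin: its hinge, at y = +45, z = 176 mm in the tester's frame; it runs over the ram to the tester's -y, at rest 0.35 rad above level. Pressed down it turns about the tester's x (0.5 rad at most); a spring lifts it when let go. At about 0.21 rad the ram meets the blade; green from 0.30 to 0.38 rad, red from 0.43
- lever_handle (a point): middle of the lever's black grip, on its axis, 180 mm from the hinge; grip 25 mm thick, 88 long. Moves with the lever: at rest 238 mm above the bench. It takes about 2 to 3 N to start; with a blade in, the ram touches about 37 mm down, mid-green is about 60 mm down (about 8 N), red about 76 mm down
- ram: steel ram, 13 mm thick; origin at its tip, 54 mm above the bench at rest. The lever drives it down through a load spring; the top of a blade in the slot is at 45 mm
- needle (a joint): needle of the round white load gauge (74 mm, above the column, rides with the ram, tilted to the robot). 0 rad: no load, points to the lower left; turns clockwise as the ram presses on a blade, 1.6 rad for about 18 N. Green sector (top of the dial) 1.4 to 2.6 rad, red (lower right) from 3.4 rad. Stays at 0 with nothing under the ram
- yellow_chisel: the other chisel, to be left alone: same shape, yellow handle, blade only 18 mm wide; origin under the heel of its blade, blade towards its -y, handle towards its +y, 235 mm long
- spray_can: bystander: aerosol can, 65 mm across, 237 mm tall; origin under its centre
- glue_bottle: bystander: yellow glue bottle, 41 x 62 mm, 190 mm tall; origin under its centre
- screw_box: bystander: card screw box, 60 x 80 x 52 mm; origin under its centre

How it is judged:
By the outcome, as a careful person would: the job done as asked, in the order asked, and still so for the second after the job is handed in, while the arm keeps its last pose, push and grip.
It also fails if it takes over 64 s, if anything falls off the work surface, if the arm or the gripper's body presses on something with over 40 N, if the wrist force passes 120 N, or if a joint passes its speed limit or range.

## Robot

A 7-joint arm with a two-finger parallel gripper is mounted at the origin on the work surface; the furniture and walls round the work are solid. World frame = base frame: x ahead of the robot, y to its left, z up, the work surface at z = 0. Lengths are in mm, angles in rad, forces in N, time in s.
With the tool pointing down it reaches from about 400 to 850 mm from the base axis. Payload 4.5 kg.
Tool frame: the origin (TCP) lies midway between the tips of the shut fingers; the grasp point (between the pads) lies 19 mm behind it (arm.grip_depth is the distance from the TCP to the grasp point, in mm); z points along the fingers, y is the line along which they close (so a half turn about z gives the same grasp; the last joint's range is limited). The gripper opens to 85 mm and grips with 20 to 120 N. Pads are 22 mm wide; open, the fingers measure 114 mm over their backs; the gripper's body (76 mm by 85 mm) begins 54 mm behind the grasp point. The pads swing forward as they close: fully open they stand 13 mm farther back than shut.
Start: joints at [1.341, 0.689, -0.195, 1.565, 0.157, 0.902, -0.215], TCP at [162.998, -603.395, 231.317] pointing down, gripper open.
Joint ranges: [-3.01, 3.01], [-0.46, 2.08], [-1.47, 1.51], [0.13, 2.56], [-1, 4.14], [0.04, 2.09], [-2.66, 2.66]. Speed limits (rad/s): [2.57, 2.57, 3.14, 3.14, 3.14, 3.14, 3.14].

## Interface

Orientations are given as [roll, pitch, yaw] about the fixed x, y, z axes, in that order (R = Rz(yaw) Ry(pitch) Rx(roll)).
In Python, from bench import arm gives the robot as it stands.
- The arm moves only by the shell command python3 -m jog 'ROWS'. ROWS is JSON, one flat list of numbers, 7 for each row, row after row: the shift along the tool's x, y, z in m, then the turn, a rotation vector about the tool's x, y, z in degrees, then the opening, from 0 (shut) to 1 (fully open). In form: [x, y, z, ax, ay, az, grip, x, y, z, ax, ay, az, grip, ...]. A call has 1 to 12 rows; each row shifts and turns the commanded pose from where the row before left it, along the tool's axes as they then stand; what a row does not reach is not made up. A row lasts 1/12 s, in which the tool goes at most 41.7 mm and 7.16 degrees, less where a joint would pass 70% of its speed; a pose out of reach is approached as far as the arm can. A call with a gripper value outside its range is refused whole. The fingers move at their own pace and stop on an object; the grip force is fixed at half the most. Time passes only in rows, so rows that do not move let the fingers close. It gives the time, the measured TCP pose, the force, the opening and the grip force at its end, in the units of the state.
- arm.observe(): the state, without advancing time (a new reading comes with each control period).
- arm.grab_frame(name): name is "scene" or "top" or "wrist"; returns a dict with "frame" (384x512x3 uint8, blue, green, red), "K" (3x3 intrinsics, pixels), "k1" (the pictures are not rectified: a ray, as slopes to the right and down, at radius r is drawn at 1 + k1 r^2 times it, then the intrinsics apply), "eye" and "rotation" of the camera in the world. Camera axes: x right, y down, z forward; pixel columns grow to the right and rows downward; lengths in mm; the calibration is good to about 2 mm. A picture is of the moment at which its call begins. There is no depth.
- arm.hand_in(): hands the job in; it is judged then, once.
The state is a dict: "t": time; "qpos": joint angles; "joint_velocities": joint speeds; "effort": joint torques, N m; "position": TCP position; "ee_rot": TCP orientation; "force": force on the tool from outside, world axes, zero at the start; "moment": the same for the moment, N m; "opening": finger opening in mm; "gripper_force": force on a finger pad.
Only numpy, scipy, OpenCV 4.12 (cv2) and the standard library are available. Lean on these libraries where they do the work, as an engineer would, in place of code of your own. Each camera call takes 0.05 s, during which the arm holds its last target. There are 200 camera calls.

## Working session

There is one attempt and no reset: what is moved stays moved. The work goes in short steps, Python scripts to look and compute and a shell command to move; the robot and the scene stay as the last step left them, time stands still between calls to the robot, and variables do not carry over. Pictures are saved under pics/ and viewed, at most 10 in all, crops included, and the job is handed in when it is done.

```bash
mkdir -p pics; ls; cat > h.py <<'E'
import numpy as np, cv2, json
from bench import arm
from scipy.spatial.transform import Rotation as R
def grab(n,fn=None):
    f=arm.grab_frame(n)
    if fn: cv2.imwrite('pics/'+fn,f['frame'])
    return f
def ray(f,uv):
    K=np.array(f['K']);d=np.array([(uv[0]-K[0,2])/K[0,0],(uv[1]-K[1,2])/K[1,1]])
    s=d.copy()
    for _ in range(20): s=d/(1+f['k1']*(s@s))
    v=np.array(f['rotation'])@np.array([s[0],s[1],1.]);return np.array(f['eye'],float),v/np.linalg.norm(v)
def atz(f,uv,z):
    e,v=ray(f,uv);return e+v*(z-e[2])/v[2]
def tri(*fu):
    A=np.zeros((3,3));b=np.zeros(3)
    for f,uv in fu:
        e,v=ray(f,uv);P=np.eye(3)-np.outer(v,v);A+=P;b+=P@e
    x=np.linalg.solve(A,b)
    r=[np.linalg.norm((np.eye(3)-np.outer(v,v))@(x-e)) for e,v in (ray(f,uv) for f,uv in fu)]
    return x,r
def proj(f,p):
    c=np.array(f['rotation']).T@(np.array(p,float)-np.array(f['eye']));s=c[:2]/c[2]
    s=s*(1+f['k1']*(s@s));K=np.array(f['K']);return np.array([K[0,0]*s[0]+K[0,2],K[1,1]*s[1]+K[1,2]])
E
python3 - <<'E'
from h import *
import pickle
F={n:grab(n,n+'0.png') for n in('scene','top','wrist')}
pickle.dump(F,open('F0.pkl','wb'))
for n in F: print(n,np.round(F[n]['eye']),np.round(F[n]['rotation'],2).tolist(),F[n]['k1'])
o=arm.observe();print({k:np.round(v,3).tolist() for k,v in o.items()})
a=cv2.resize(F['scene']['frame'],(800,600));b=cv2.resize(F['top']['frame'],(800,600))
cv2.imwrite('pics/s.png',a);cv2.imwrite('pics/t.png',b)
E
```

```text
pics
scene [ -652. -1050.  1352.] [-2.25, 0.01, -0.8] -0.09185195861373505
top [-388.  129. 1578.] [-2.62, -0.01, -1.71] 0.03954803033234301
wrist [ 236. -584.  373.] [2.84, 0.0, -1.31] -0.0826488740732426
{'t': 0.15, 'qpos': [1.341, 0.69, -0.195, 1.566, 0.157, 0.902, -0.215], 'joint_velocities': [0.001, -0.004, -0.001, -0.002, 0.002, -0.001, 0.001], 'effort': [-0.001, -53.994, -1.268, -15.872, 0.009, 0.007, 0.0], 'position': [162.786, -602.925, 230.649], 'ee_rot': [-3.14, 0.0, 0.264], 'force': [-0.172, 0.51, -0.766], 'moment': [0.001, -0.025, -0.038], 'gripper_force': 0.0, 'opening': 85.123}
```

View pics/s.png

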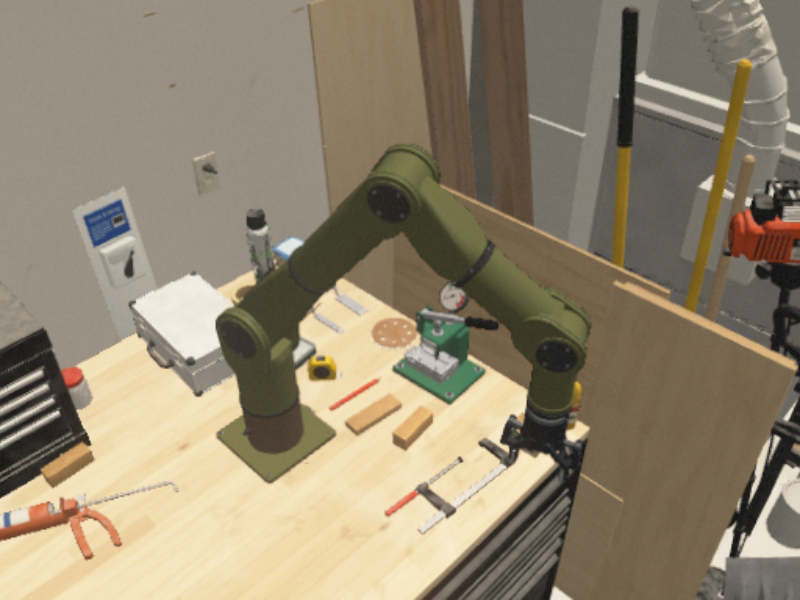

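View pics/t.png

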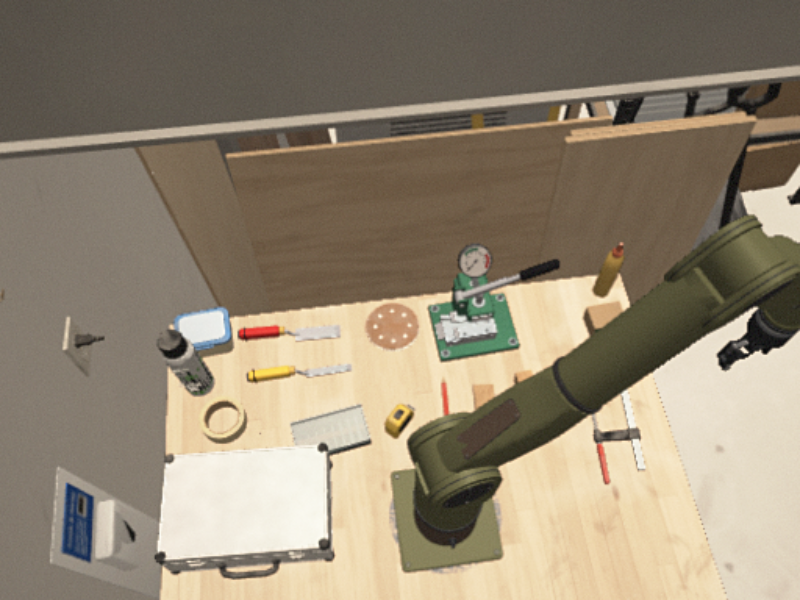

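The top view (800 wide) shows the red chisel from handle end (240,333) to edge (340,332). The tester foot corners are at (430,302), (508,292), (518,348) and (440,358), and the lever grip is at (541,270). The yellow chisel lies nearer the robot and the spray can is to the left. In the scene view the arm hides the red chisel.

```bash
python3 - <<'E'
from h import *
import pickle
F=pickle.load(open('F0.pkl','rb'));t=F['top'];s=F['scene']
q=lambda u,v:(u*.64,v*.64)
for n,u,v,z in[('handle end',239,333,28),('h front',281,331,28),('edgeL',340,326,5),('edgeR',340,339,5),('heel',297,332,5),('f1',431,302,18),('f2',510,292,18),('f3',519,348,18),('f4',441,358,18),('levtip',558,265,255),('clev',458,296,176),('can base',203,388,0),('yel handle',248,377,28),('yel edge',351,369,3),('bluebox',205,330,40),('glue base',603,293,0)]:
    print(n,np.round(atz(t,q(u,v),z)))
print(np.round(tri((t,q(541,270)),(s,q(481,323)))[0],0))
E
```

```text
Traceback (most recent call last):
  File "h.py", line 14, in atz
    e,v=ray(f,uv);return e+v*(z-e[2])/v[2]
                                      ~^^^
IndexError: invalid index to scalar variable.
```

```bash
sed -i "s/np.array(f\['rotation'\])/R.from_euler('xyz',f['rotation']).as_matrix()/" h.py; python3 - <<'E'
from h import *
import pickle
F=pickle.load(open('F0.pkl','rb'));t=F['top'];s=F['scene']
q=lambda u,v:(u*.64,v*.64)
print(proj(s,[0,0,0])/.64,proj(t,[0,0,0])/.64,proj(F['wrist'],arm.observe()['position'])/.64)
for n,u,v,z in[('handle end',239,333,28),('h front',281,331,28),('edgeL',340,326,5),('edgeR',340,339,5),('heel',297,332,5),('f1',431,302,18),('f2',510,292,18),('f3',519,348,18),('f4',441,358,18),('levtip',558,265,255),('clev',458,296,176),('can base',203,388,0),('yel handle',248,377,28),('yel edge',351,369,3),('bluebox',205,330,40),('glue base',603,293,0)]:
    print(n,np.round(atz(t,q(u,v),z)))
print(np.round(tri((t,q(541,270)),(s,q(481,323)))[0],0))
E
```

```text
[275.43954053 433.88256057] [444.01446681 514.1523829 ] [401.74975339 400.64645715]
handle end [467. 407.  28.]
h front [460. 311.  28.]
edgeL [467. 175.   5.]
edgeR [433. 178.   5.]
heel [465. 277.   5.]
f1 [496. -47.  18.]
f2 [ 499. -239.   18.]
f3 [ 348. -230.   18.]
f4 [347. -47.  18.]
levtip [ 415. -296.  255.]
clev [414. -89. 176.]
can base [353. 495.   0.]
yel handle [353. 390.  28.]
yel edge [353. 160.   3.]
bluebox [479. 482.  40.]
glue base [ 476. -467.    0.]
[ 417. -263.  239.]
```

```bash
python3 - <<'E'
from h import *
import pickle
F=pickle.load(open('F0.pkl','rb'));t=F['top'];s=F['scene']
q=lambda u,v:(u*.64,v*.64)
for u,v in[(170,318),(262,312),(400,295),(550,277),(640,275)]: print(np.round(atz(t,q(u,v),0)))
for p in [[600,0,400],[560,0,0],[560,0,400],[560,-300,400],[560,300,400]]: print(p,proj(s,p)/.64,proj(t,p)/.64)
E
```

```text
[545. 573.   0.]
[533. 357.   0.]
[536.  23.   0.]
[ 538. -350.    0.]
[ 514. -571.    0.]
[600, 0, 400] [448.81057096 190.91462143] [405.74560777 165.5869925 ]
[560, 0, 0] [434.5410213  322.83525986] [408.15769064 285.48059498]
[560, 0, 400] [437.9926811  196.98628686] [408.39081852 181.10188862]
[560, -300, 400] [539.03559964 244.93973271] [556.06195348 165.56041578]
[560, 300, 400] [353.39761373 157.22830074] [256.38716895 196.71269329]
```

```bash
python3 -m jog '[0,-0.03,-0.025,0,0,0,1, 0,-0.03,-0.025,0,0,0,1, 0,-0.03,-0.025,0,0,0,1, 0,-0.03,-0.025,0,0,0,1, 0,-0.03,-0.025,0,0,0,1, 0,-0.03,-0.025,0,0,0,1, 0.04,0,0,0,0,-5.2,1, 0.04,0,0,0,0,-5.2,1, 0.04,0,0,0,0,-5.2,1, 0.04,0,0,0,0,-5.2,1, 0.04,0,0,0,0,-5.2,1, 0.04,0,0,0,0,-5.2,1]'
```

```text
t: 1.15
position: [326.7, -316.9, 381.2]
ee_rot: [3.141, -0.0, 0.812]
force: [-0.1, -0.7, -0.1]
opening: 85.7
gripper_force: 0.0
```

```bash
python3 -m jog '[0.04,0,0,0,0,-5.2,1, 0.04,0,0,0,0,-5.2,1, 0.04,0,0,0,0,-5.2,1, 0.04,0,0,0,0,-5.2,1, 0.04,0,0,0,0,-5.2,1, 0.04,0,0,0,0,-5.2,1, 0.04,0,0,0,0,-5.2,1, 0.04,0,0,0,0,-5.2,1, 0.04,0,0,0,0,-3,1, 0.04,0,0,0,0,0,1, 0.04,0,0,0,0,0,1, 0,0,0,0,0,0,1]'
cat >> h.py <<'E'
def delta(p,yaw=None):
    "shift in current tool axes (m) and az (deg) to reach world TCP p, tool down, yaw"
    o=arm.observe();Rm=R.from_euler('xyz',o['ee_rot'])
    print('pos',np.round(o['position'],1),'rpy',np.round(o['ee_rot'],3),'F',np.round(o['force'],1),'t',o['t'])
    print('shift',np.round(Rm.inv().apply(np.array(p)-o['position'])/1000,4),'turn',np.round((Rm.inv()*R.from_euler('xyz',[np.pi,0,yaw])).as_rotvec(degrees=True),2) if yaw is not None else '')
E
python3 - <<'E'
from h import *
delta([445,330,330],1.5)
E
```

```text
t: 2.15
position: [458.6, 94.8, 382.2]
ee_rot: [3.14, -0.007, 1.601]
force: [-0.2, 0.4, 1.3]
opening: 85.7
gripper_force: 0.0
pos [458.6  94.8 382.2] rpy [ 3.14  -0.007  1.601] F [-0.2  0.4  1.3] t 2.15
shift [ 0.2352 -0.0065  0.0538] turn [ 0.07 -0.39  5.8 ]
```

```bash
python3 - <<'E'
from h import *
import pickle
pickle.dump([grab('wrist'),grab('top'),grab('scene')],open('F1.pkl','wb'))
E
python3 -m jog '[0.04,-0.001,0.01,0,0,1,1, 0.04,-0.001,0.01,0,0,1,1, 0.04,-0.001,0.01,0,0,1,1, 0.04,-0.001,0.01,0,0,1,1, 0.04,-0.001,0.01,0,0,1,1, 0,0,0,0,0,0,1]'
python3 - <<'E'
from h import *
import pickle
f=grab('wrist');pickle.dump(f,open('F2.pkl','wb'))
F=pickle.load(open('F1.pkl','rb'))
print(arm.observe()['position'],np.round(f['eye']),np.round(F[0]['eye']))
cv2.imwrite('pics/w1.png',np.vstack([np.hstack([F[0]['frame'],f['frame']])])[:, :]) 
im=cv2.imread('pics/w1.png');
sc=cv2.resize(F[2]['frame'][150:300,130:330],(800,600),interpolation=cv2.INTER_CUBIC)
cv2.imwrite('pics/w1.png',cv2.resize(F[0]['frame'],(800,600)));cv2.imwrite('pics/w2.png',cv2.resize(f['frame'],(800,600)));cv2.imwrite('pics/sc.png',sc)
E
```

```text
t: 2.8
position: [456.8, 291.8, 329.7]
ee_rot: [-3.138, -0.005, 1.507]
force: [-0.7, 0.8, 1.3]
opening: 85.4
gripper_force: 0.0
[457.88904658 287.44300462 330.04566038] [462. 367. 472.] [456. 169. 525.]
```

View pics/w1.png

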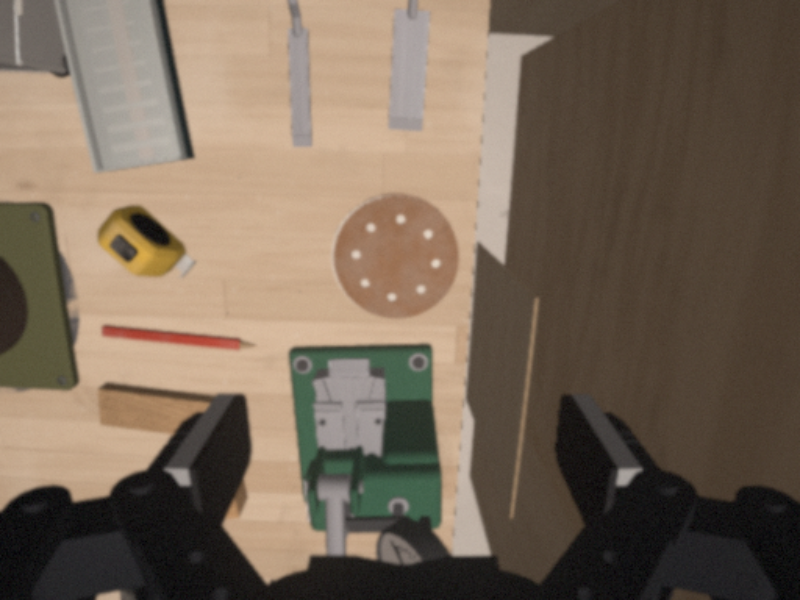

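View pics/w2.png

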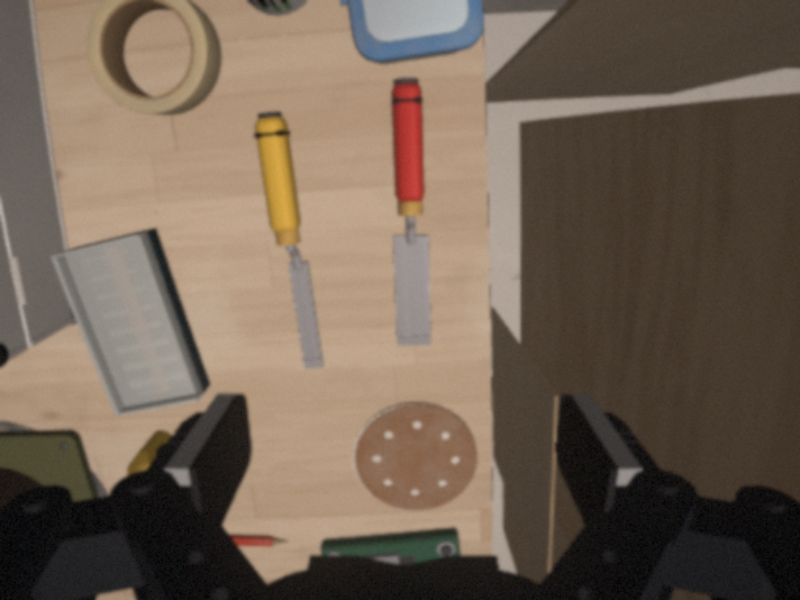

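w1 shows the tester foot corners at (291,348), (432,345) and (440,528), with the slot gap along u≈350 and v 380–450. w2 shows the red handle from (406,80) to (410,212), and the blade from heel corners (393,234)/(430,235) to edge corners (397,344)/(431,344).

```bash
python3 - <<'E'
from h import *
import pickle
F=pickle.load(open('F0.pkl','rb'));t=F['top'];s=F['scene']
w1,t1,s1=pickle.load(open('F1.pkl','rb'));w2=pickle.load(open('F2.pkl','rb'))
q=lambda u,v:(u*.64,v*.64)
P=lambda n,x:print(n,np.round(x,1))
P('w2 heel',[atz(w2,q(393,234),5),atz(w2,q(430,235),5)])
P('w2 edge',[atz(w2,q(397,344),2),atz(w2,q(431,344),2)])
P('w1 edge',[atz(w1,q(391,128),2),atz(w1,q(422,130),2)])
P('w2 handle',[atz(w2,q(406,80),28),atz(w2,q(409,200),28)])
for a,b in(((391,128),(397,344)),((422,130),(431,344))): P('tri edge',tri((w1,q(*a)),(w2,q(*b)))[0])
P('tri hend',tri((t,q(240,333)),(w2,q(406,82)))[0]); 
P('foot',[atz(w1,q(*x),18) for x in((291,348),(432,345),(440,528),(312,530))])
P('ramp end',[atz(w1,q(*x),30) for x in((330,362),(369,361))])
P('lip gap mid',[atz(w1,q(*x),53) for x in((351,400),(351,447))])
P('outer lips',[atz(w1,q(*x),53) for x in((314,381),(384,378))])
h,w=600,800
crop=cv2.resize(w1['frame'][215:345,175:290],(690,600),interpolation=cv2.INTER_CUBIC)
cv2.imwrite('pics/cr.png',crop)
E
```

```text
w2 heel [[446.4 284.5   5. ]
 [479.  281.5   5. ]]
w2 edge [[442.7 178.9   2. ]
 [474.9 176.9   2. ]]
w1 edge [[445.6 178.2   2. ]
 [474.8 177.2   2. ]]
w2 handle [[465.8 409.9  28. ]
 [462.3 316.   28. ]]
tri edge [444.1 178.3   0.5]
tri edge [474.8 177.2   2.8]
tri hend [465.9 406.4  29.8]
foot [[ 348.4  -40.6   18. ]
 [ 492.8  -32.9   18. ]
 [ 513.1 -262.1   18. ]
 [ 363.8 -269.9   18. ]]
ramp end [[390.  -49.6  30. ]
 [429.3 -47.3  30. ]]
lip gap mid [[ 413.2  -79.5   53. ]
 [ 413.1 -133.    53. ]]
outer lips [[377.2 -60.   53. ]
 [445.3 -54.7  53. ]]
```

View pics/cr.png

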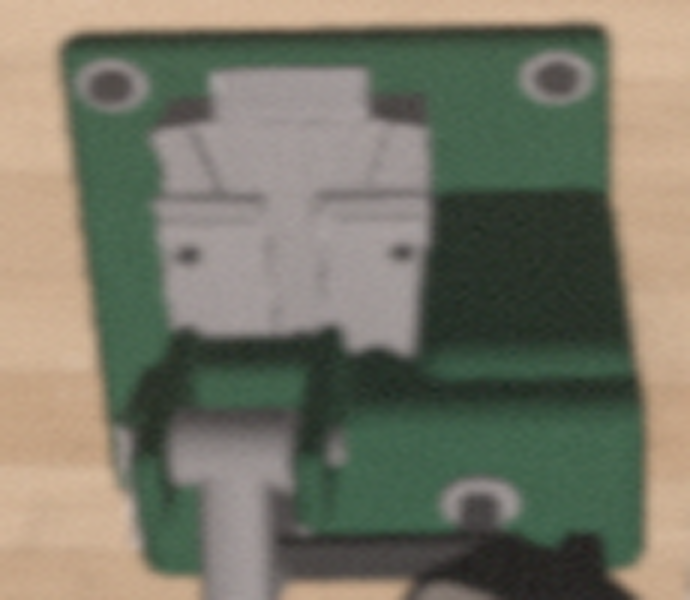

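```bash
python3 - <<'E'
from h import *
import pickle
w1,t1,s1=pickle.load(open('F1.pkl','rb'))
c=lambda x,y:(175+x/6-.4,215+y/4.615-.4)
def two(n,a,b,z):
    A=atz(w1,c(*a),z);B=atz(w1,c(*b),z);print(n,np.round(A[:2],1),np.round(B[:2],1),'mid',np.round((A+B)[:2]/2,1),'tilt',np.round(np.arctan2(B[1]-A[1],B[0]-A[0]),3))
two('foot',(66,45),(606,36),18)
two('foot0',(62,37),(607,27),0)
for z in(22,36):two('ramp',(211,73),(367,68),z)
two('screws',(188,255),(402,252),53)
two('lips front',(155,203),(430,196),53)
two('cheek',(155,133),(428,125),53)
two('gap hi',(270,240),(324,240),53)
two('gap lo',(275,325),(325,325),53)
two('seat hint',(210,122),(370,120),40)
two('bolts',(112,86),(556,79),18)
E
python3 - <<'E'
from h import *
delta([464.5,341,110],np.pi/2-.03)
E
```

```text
foot [347.3 -43.4] [491.5 -35.7] mid [419.4 -39.6] tilt 0.054
foot0 [342.4 -47.9] [492.9 -39.5] mid [417.7 -43.7] tilt 0.056
ramp [386.7 -51. ] [428.2 -47.8] mid [407.4 -49.4] tilt 0.076
ramp [388.6 -44.8] [429.  -41.8] mid [408.8 -43.3] tilt 0.076
screws [ 383.9 -104.7] [ 439.7 -101.7] mid [ 411.8 -103.2] tilt 0.054
lips front [375.8 -85.2] [446.5 -80.3] mid [411.2 -82.7] tilt 0.069
cheek [376.4 -59.3] [445.5 -54.3] mid [411.  -56.8] tilt 0.073
gap hi [405.3 -98.2] [419.4 -97.7] mid [412.4 -98. ] tilt 0.033
gap lo [ 406.4 -131.3] [ 419.7 -130.8] mid [ 413.1 -131. ] tilt 0.034
seat hint [388.6 -61.1] [430.2 -59. ] mid [409.4 -60.1] tilt 0.049
bolts [359.2 -58.6] [478.8 -52.2] mid [419.  -55.4] tilt 0.053
pos [457.9 287.4 330. ] rpy [-3.139e+00 -1.000e-03  1.504e+00] F [ 0.3 -0.9  0.2] t 2.85
shift [0.0537 0.0036 0.2201] turn [-0.14 -0.06 -2.1 ]
```

```bash
python3 -m jog '[0.013,0.001,0.037,0,0,-0.5,0.7, 0.013,0.001,0.037,0,0,-0.5,0.7, 0.013,0.001,0.037,0,0,-0.5,0.7, 0.013,0.001,0.037,0,0,-0.6,0.7, 0.002,0,0.037,0,0,0,0.7, 0,0,0.036,0,0,0,0.7, 0,0,0,0,0,0,0.7, 0,0,0,0,0,0,0.7]'
python3 - <<'E'
from h import *
f=grab('wrist','g0.png')
import pickle;pickle.dump(f,open('F3.pkl','wb'))
delta([464.5,341,11],np.pi/2-.03)
# predicted: chisel features
a=-.03;c,s=np.cos(a),np.sin(a)
for y,z in((126,28),(58,41),(32,28)):print(y,proj(f,[462.7-s*y,283+c*y,z])/.64)
cv2.imwrite('pics/g0.png',cv2.resize(f['frame'],(640,480)))
E
```

```text
t: 3.52
position: [466.6, 335.0, 109.3]
ee_rot: [-3.14, 0.004, 1.533]
force: [0.5, 0.9, 0.4]
opening: 60.1
gripper_force: 0.0
pos [467.5 336.8 111.2] rpy [3.141e+00 1.000e-03 1.533e+00] F [ 0.1 -0.3  1.1] t 3.5667
shift [ 0.0041 -0.0032  0.1002] turn [ 0.05  0.04 -0.43]
126 [396.2501812  137.61765076]
58 [397.77906164 307.98564394]
32 [398.72850025 353.22886178]
```

View pics/g0.png

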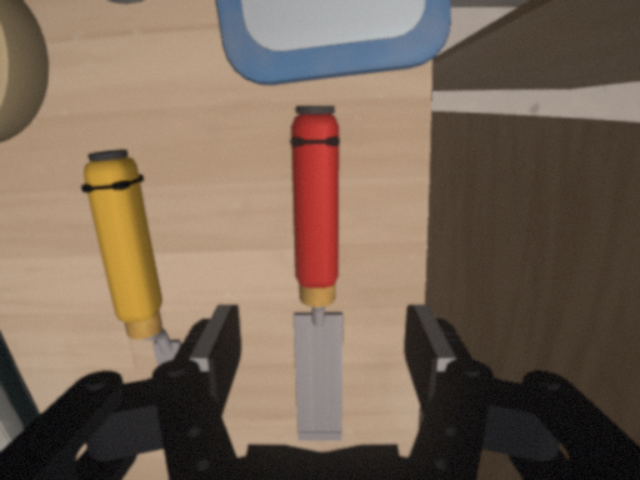

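g0 shows the red handle at (316,105)–(317,290), where I predicted it. The grip is clear, so I'm going down.

```bash
python3 -m jog '[0.002,-0.0015,0.025,0,0,-0.2,0.7, 0.002,-0.0015,0.025,0,0,-0.2,0.7, 0,0,0.025,0,0,0,0.7, 0,0,0.015,0,0,0,0.7, 0,0,0.009,0,0,0,0.7, 0,0,0,0,0,0,0.7, 0,0,0,0,0,0,0.2, 0,0,0,0,0,0,0.1, 0,0,0,0,0,0,0.1, 0,0,0,0,0,0,0.1, 0,0,0,0,0,0,0.1, 0,0,0,0,0,0,0.1]'
```

```text
t: 4.57
position: [464.0, 343.3, 12.7]
ee_rot: [3.14, -0.002, 1.543]
force: [-0.4, 1.2, 6.7]
opening: 23.2
gripper_force: 60.0
```

```bash
python3 -m jog '[0,0,-0.012,0,0,0,0.1, 0,0,-0.02,0,0,0,0.1, 0,0,-0.02,0,0,0,0.1, 0,0,-0.018,0,0,0,0.1, 0,0,0,0,0,0,0.1, 0,0,0,0,0,0,0.1]'
python3 - <<'E'
from h import *
delta([399.7,129.6,83],np.pi/2+.055)
E
```

```text
t: 5.07
position: [463.6, 342.8, 82.3]
ee_rot: [3.14, -0.002, 1.543]
force: [1.0, 0.1, -2.4]
opening: 22.9
gripper_force: 59.3
pos [463.6 342.8  82.3] rpy [ 3.140e+00 -2.000e-03  1.543e+00] F [ 1.   0.1 -2.4] t 5.0667
shift [-0.2149 -0.0579 -0.0011] turn [ 0.09 -0.09 -4.75]
```

```bash
python3 -m jog '[-0.015,-0.004,0,0,0,-0.5,0.1, -0.025,-0.007,0,0,0,-0.5,0.1, -0.03,-0.009,0,0,0,-0.75,0.1, -0.03,-0.008,0,0,0,-0.75,0.1, -0.03,-0.008,0,0,0,-0.75,0.1, -0.03,-0.008,0,0,0,-0.5,0.1, -0.025,-0.007,0,0,0,-0.5,0.1, -0.02,-0.004,0,0,0,-0.5,0.1, -0.01,-0.003,0,0,0,0,0.1, 0,0,0,0,0,0,0.1, 0,0,0,0,0,0,0.1]'
python3 - <<'E'
from h import *
import pickle
f=grab('top');s=grab('scene');w=grab('wrist');pickle.dump([f,s,w],open('F4.pkl','wb'))
delta([399.7,129.6,83],np.pi/2+.055)
print(proj(f,[412,-60,45]),proj(s,[412,-60,45]),proj(w,[412,-40,45]))
a=cv2.resize(f['frame'][150:270,190:350],(800,600),interpolation=cv2.INTER_CUBIC)
b=cv2.resize(s['frame'][150:270,170:330],(800,600),interpolation=cv2.INTER_CUBIC)
cv2.imwrite('pics/p1.png',cv2.resize(np.vstack([a,b]),(540,600*540//800*2)[:2] if 0 else (400,600)))
cv2.imwrite('pics/p1.png',np.hstack([cv2.resize(a,(400,300)),cv2.resize(b,(400,300))]))
cv2.imwrite('pics/p1.png',np.vstack([np.hstack([cv2.resize(a,(400,300)),cv2.resize(b,(400,300))]),np.hstack([cv2.resize(w['frame'],(400,300)),np.zeros((300,400,3),np.uint8)])]))
E
```

```text
t: 5.98
position: [408.0, 127.9, 81.0]
ee_rot: [-3.142, -0.001, 1.626]
force: [1.5, 1.7, -2.3]
opening: 23.1
gripper_force: 59.3
pos [408.4 129.2  81.1] rpy [ 3.141e+00 -2.000e-03  1.628e+00] F [-0.4 -0.7 -1.3] t 6.1333
shift [ 0.0009 -0.0087 -0.0019] turn [ 0.06 -0.13  0.13]
[283.19577447 209.16367992] [264.7964076  221.94889187] [249.92655169 434.22160092]
```

View pics/p1.png

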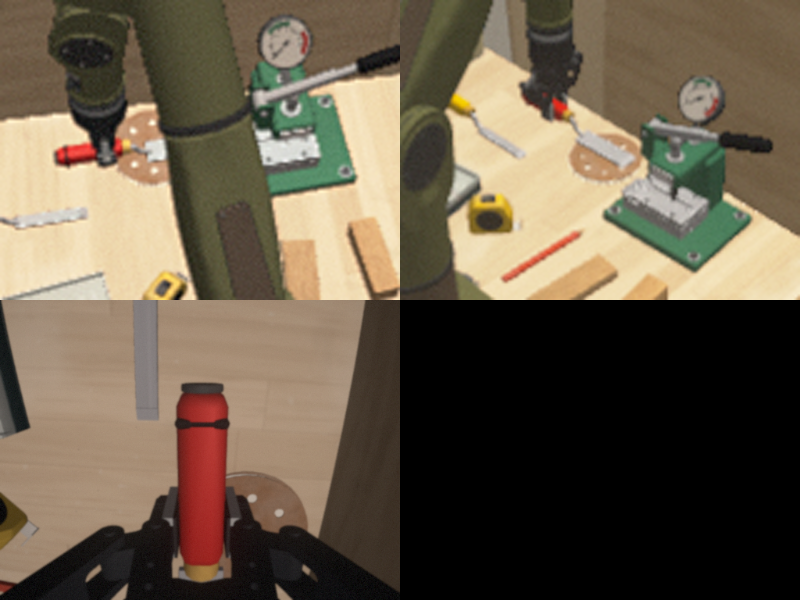

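The composite shows the chisel held level in line with the gripper, its handle centred at u≈201 in the wrist view and its blade pointing at the slot. It is about 9 mm too far +x. I'll shift it across and lower it.

```bash
python3 -m jog '[0,-0.003,0.005,0,0,0,0.1, 0,-0.003,0.008,0,0,0,0.1, 0,-0.003,0.007,0,0,0,0.1, 0,0,0.002,0,0,0,0.1, 0,0,0,0,0,0,0.1, 0,0,0,0,0,0,0.1]'
python3 - <<'E'
from h import *
import pickle
s=grab('scene');pickle.dump(s,open('F5.pkl','wb'))
p=arm.observe();delta([399.7,129.6,58],np.pi/2+.055)
x,y,z=p['position']
print('pred edge px',(proj(s,[x+.055*164,y-164,z-12.7])),'ramp',proj(s,[409.5,-43,36]))
a=cv2.resize(s['frame'][190:260,215:309],(800,596),interpolation=cv2.INTER_CUBIC)
cv2.imwrite('pics/p2.png',a)
E
```

```text
t: 6.63
position: [399.2, 127.3, 59.3]
ee_rot: [3.141, -0.0, 1.627]
force: [0.6, 0.0, -1.1]
opening: 23.2
gripper_force: 59.3
pos [399.3 127.1  59.4] rpy [ 3.141e+00 -1.000e-03  1.627e+00] F [-0.6  0.  -1.9] t 6.6833
shift [0.0025 0.0005 0.0014] turn [ 0.05 -0.03  0.05]
pred edge px [259.99382019 219.43162213] ramp [261.29197676 221.96718299]
```

View pics/p2.png

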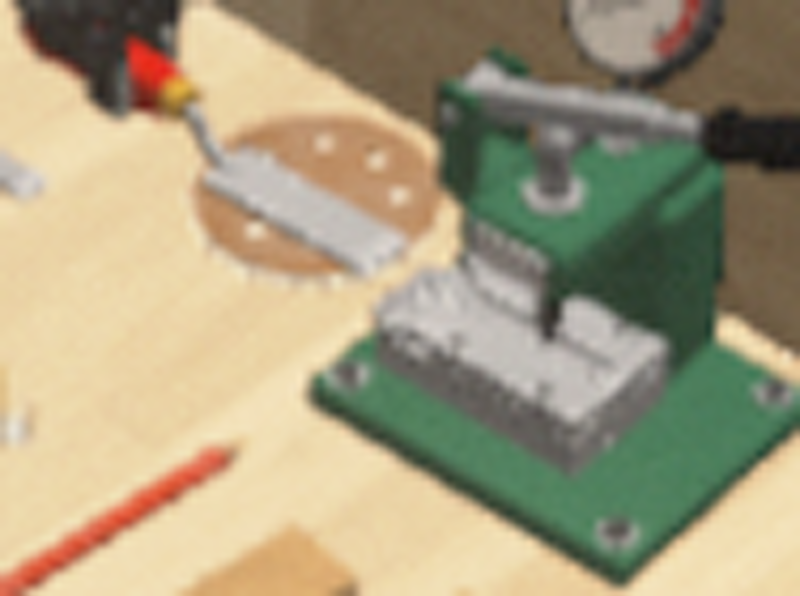

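The edge shows at (260,220) in the full scene frame, which matches the prediction of (260,219), so there is no sag. I'll go forward over the bare floor, then lower.

```bash
python3 -m jog '[-0.01,0,0,0,0,0,0.1, -0.015,0,0,0,0,0,0.1, -0.007,0,0,0,0,0,0.1, 0,0,0.002,0,0,0,0.1, 0,0,0.002,0,0,0,0.1, 0,0,0.001,0,0,0,0.1, 0,0,0,0,0,0,0.1, 0,0,0,0,0,0,0.1]'
```

```text
t: 7.35
position: [401.1, 94.7, 54.5]
ee_rot: [3.141, -0.001, 1.625]
force: [-0.0, -0.2, -2.9]
opening: 23.1
gripper_force: 59.3
```

```bash
python3 -m jog '[0,0,0.001,0,0,0,0.1, -0.006,0,0,0,0,0,0.1, -0.006,0,0,0,0,0,0.1, -0.006,0,0,0,0,0,0.1, -0.006,0,0,0,0,0,0.1, 0,0,0,0,0,0,0.1]'
```

```text
t: 7.85
position: [402.2, 68.2, 53.3]
ee_rot: [3.141, 0.002, 1.624]
force: [0.0, -1.1, -1.6]
opening: 23.0
gripper_force: 59.3
```

```bash
python3 -m jog '[-0.006,0,0,0,0,0,0.1, -0.006,0,0,0,0,0,0.1, -0.006,0,0,0,0,0,0.1, -0.006,0,0,0,0,0,0.1, 0,0,0,0,0,0,0.1]'
```

```text
t: 8.27
position: [403.5, 44.6, 53.3]
ee_rot: [3.141, 0.002, 1.624]
force: [1.1, -0.3, -1.8]
opening: 22.9
gripper_force: 59.3
```

```bash
python3 -m jog '[-0.007,0,0,0,0,0,0.1, -0.007,0,0,0,0,0,0.1, -0.007,0,0,0,0,0,0.1, -0.007,0,0,0,0,0,0.1, -0.005,0,0,0,0,0,0.1, 0,0,0,0,0,0,0.1]'; python3 -m jog '[-0.003,0,0,0,0,0,0.1, 0,0,0,0,0,0,0.1]'; python3 -m jog '[-0.002,0,0,0,0,0,0.1, 0,0,0,0,0,0,0.1]'
```

```text
t: 8.77
position: [405.3, 11.7, 53.3]
ee_rot: [3.141, 0.002, 1.624]
force: [0.3, -0.5, -1.9]
opening: 23.2
gripper_force: 59.4
t: 8.93
position: [405.3, 10.2, 53.3]
ee_rot: [3.141, 0.0, 1.626]
force: [-0.5, -0.1, -0.7]
opening: 23.0
gripper_force: 59.5
t: 9.1
position: [405.3, 8.7, 53.3]
ee_rot: [-3.142, -0.0, 1.626]
force: [-0.3, 1.3, -0.2]
opening: 23.0
gripper_force: 59.6
```

```bash
python3 -m jog '[-0.003,0,0,0,0,0,0.1, 0,0,0,0,0,0,0.1]'; python3 -m jog '[-0.003,0,0,0,0,0,0.1, 0,0,0,0,0,0,0.1]'; python3 -m jog '[-0.003,0,0,0,0,0,0.1, 0,0,0,0,0,0,0.1]';python3 -m jog '[-0.002,0,0,0,0,0,0.1, 0,0,0,0,0,0,0.1]'
```

```text
t: 9.27
position: [405.5, 5.3, 53.3]
ee_rot: [-3.142, 0.0, 1.626]
force: [0.4, 0.8, 0.5]
opening: 23.1
gripper_force: 59.6
t: 9.43
position: [405.7, 2.1, 53.3]
ee_rot: [3.141, 0.001, 1.626]
force: [0.3, 1.0, 0.7]
opening: 23.3
gripper_force: 59.6
t: 9.6
position: [405.7, 0.4, 53.3]
ee_rot: [-3.141, -0.002, 1.627]
force: [-0.2, 3.9, 0.9]
opening: 23.1
gripper_force: 59.8
t: 9.77
position: [405.6, 0.4, 53.4]
ee_rot: [-3.141, -0.006, 1.629]
force: [-1.2, 8.4, 2.3]
opening: 22.9
gripper_force: 60.0
```

```bash
python3 -m jog '[-0.002,0,0,0,0,0,0.1, 0,0,0,0,0,0,0.1]'; python3 -m jog '[-0.002,0,0,0,0,0,0.1, 0,0,0,0,0,0,0.1, 0,0,0,0,0,0,0.1]'
python3 - <<'E'
from h import *
s=grab('scene');delta([405,0,53])
O=np.array([414.2,-133]);print('heel px',proj(s,[414.2-.055*75,-58,45]))
cv2.imwrite('pics/p3.png',cv2.resize(s['frame'][175:245,215:309],(800,596),interpolation=cv2.INTER_CUBIC))
E
```

```text
t: 9.93
position: [405.5, 0.4, 53.5]
ee_rot: [-3.141, -0.009, 1.63]
force: [-1.7, 12.3, 3.9]
opening: 23.0
gripper_force: 60.1
t: 10.18
position: [405.3, 0.4, 53.6]
ee_rot: [-3.14, -0.013, 1.632]
force: [-2.4, 15.5, 4.9]
opening: 23.3
gripper_force: 60.3
pos [4.052e+02 3.000e-01 5.360e+01] rpy [-3.14  -0.012  1.632] F [-2.6 14.8  4.9] t 10.2333
shift [-0.0003 -0.0003  0.0006] turn 
heel px [264.10420275 221.95190078]
```

View pics/p3.png

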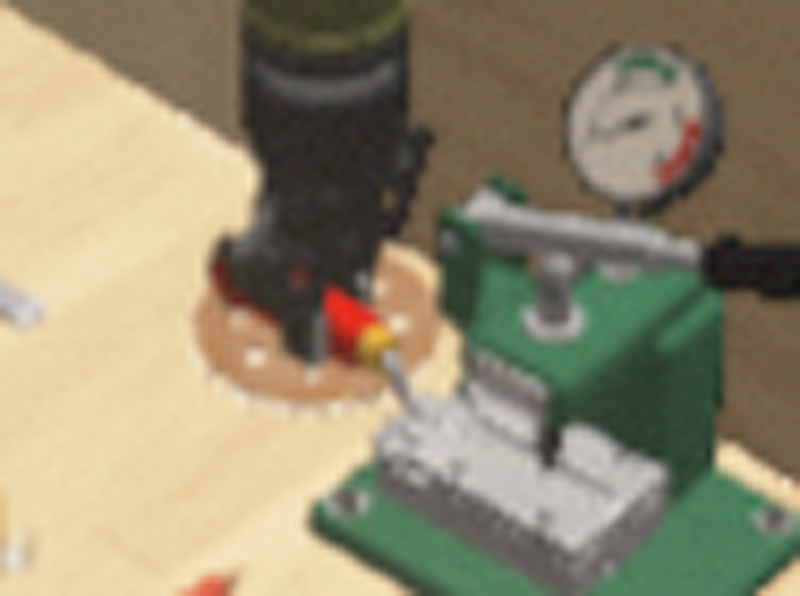

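p3 shows the chisel home: its heel is flush with the end of the cheeks at about (415,400) in the crop, the stop force is 15 N, and the needle is at rest. I'll relax part of the push, open and rise.

```bash
python3 -m jog '[0.005,0,0,0,0,0,0.1, 0,0,0,0,0,0,0.2, 0,0,0,0,0,0,0.4, 0,0,0,0,0,0,0.6, 0,0,0,0,0,0,0.6, 0,0,0,0,0,0,0.6, 0,0,0,0,0,0,0.6]'
python3 -m jog '[0,0,-0.01,0,0,0,0.6, 0,0,-0.02,0,0,0,0.6, 0,0,-0.035,0,0,0,0.6, 0,0,-0.04,0,0,0,0.6, 0,0,-0.04,0,0,0,0.6, 0,0,-0.04,0,0,0,0.4, 0,0,-0.04,0,0,0,0.2, 0,0,-0.04,0,0,0,0, 0,0,0,0,0,0,0, 0,0,0,0,0,0,0]'
python3 - <<'E'
from h import *
import pickle
w=grab('wrist');s=grab('scene');pickle.dump([w,s],open('F6.pkl','wb'))
delta([423,-262,330],np.pi/2+.055)
E
```

```text
t: 10.82
position: [405.9, -2.2, 53.3]
ee_rot: [3.142, 0.001, 1.625]
force: [-0.3, 1.0, 0.1]
opening: 51.2
gripper_force: 0.0
t: 11.65
position: [410.8, -3.5, 277.7]
ee_rot: [3.112, 0.01, 1.619]
force: [0.4, -1.6, -0.6]
opening: -0.1
gripper_force: 0.0
pos [409.   -3.8 275.3] rpy [3.118 0.01  1.62 ] F [-0.6 -0.4  0.5] t 11.75
shift [-0.2591  0.0025 -0.052 ] turn [ 1.37  0.58 -0.33]
```

```bash
python3 -m jog '[-0.01,0,-0.025,1.4,0.6,-0.3,0, -0.025,0,-0.025,0,0,0,0, -0.035,0.001,-0.01,0,0,0,0, -0.04,0.001,0,0,0,0,0, -0.04,0.001,0,0,0,0,0, -0.04,0,0,0,0,0,0, -0.04,0,0,0,0,0,0, -0.02,0,0,0,0,0,0, -0.009,0,0,0,0,0,0, 0,0,0,0,0,0,0, 0,0,0,0,0,0,0]'
python3 - <<'E'
from h import *
import pickle
w=grab('wrist');s=grab('scene');t=grab('top');pickle.dump([w,s,t],open('F7.pkl','wb'))
delta([420,-260,260],np.pi/2+.055)
for f in(s,t,w): print(proj(f,[420,-260,239]))
a=s['frame'][140:240,220:353];b=t['frame'][140:240,260:393]
cv2.imwrite('pics/p4.png',np.vstack([cv2.resize(np.hstack([a,b]),(800,300),interpolation=cv2.INTER_CUBIC),np.hstack([cv2.resize(w['frame'],(400,300)),cv2.resize(pickle.load(open('F6.pkl','rb'))[0]['frame'],(400,300))])]))
E
```

```text
t: 12.67
position: [426.2, -259.5, 334.6]
ee_rot: [-3.141, -0.004, 1.628]
force: [-0.1, 0.3, 0.3]
opening: -0.2
gripper_force: 0.0
pos [ 426.7 -258.8  335.7] rpy [ 3.141e+00 -2.000e-03  1.630e+00] F [ 0.  -0.3  0.1] t 12.8167
shift [-0.0009 -0.0068  0.0757] turn [ 0.04 -0.11  0.26]
[307.70180106 206.11968532]
[345.28280355 172.16455845]
[249.67966672 194.18656478]
```

View pics/p4.png

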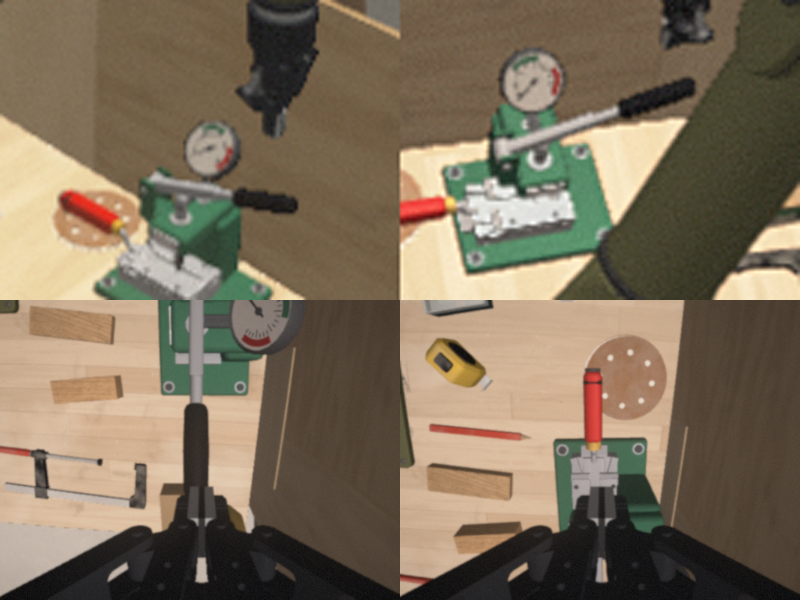

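p4 shows the chisel released and home, with the lever grip at scene (308,207) and top (345,172). Both match (420,-260,239). I'm going down to find contact.

```bash
python3 -m jog '[0,-0.003,0.02,0,0,0,0, 0,-0.004,0.025,0,0,0,0, 0,0,0.02,0,0,0,0, 0,0,0.008,0,0,0,0, 0,0,0,0,0,0,0]'; python3 -m jog '[0,0,0.005,0,0,0,0, 0,0,0.003,0,0,0,0, 0,0,0.003,0,0,0,0, 0,0,0,0,0,0,0]'
```

```text
t: 13.23
position: [418.7, -260.0, 261.5]
ee_rot: [-3.14, -0.003, 1.629]
force: [0.7, -0.2, 0.5]
opening: -0.4
gripper_force: 0.0
t: 13.57
position: [420.3, -261.4, 252.1]
ee_rot: [3.139, -0.001, 1.626]
force: [0.4, 0.8, 1.5]
opening: 0.0
gripper_force: 0.6
```

```bash
python3 -m jog '[0,0,0.003,0,0,0,0, 0,0,0,0,0,0,0]';python3 -m jog '[0,0,0.003,0,0,0,0, 0,0,0,0,0,0,0]'; python3 -m jog '[0,0,0.003,0,0,0,0, 0,0,0,0,0,0,0]'
```

```text
t: 13.73
position: [419.9, -261.5, 248.8]
ee_rot: [3.14, -0.001, 1.626]
force: [0.9, -1.1, 0.5]
opening: -0.4
gripper_force: 0.7
t: 13.9
position: [419.7, -261.5, 245.5]
ee_rot: [3.14, -0.001, 1.626]
force: [0.7, 0.1, 1.4]
opening: -0.1
gripper_force: 0.7
t: 14.07
position: [419.5, -261.4, 242.3]
ee_rot: [3.141, -0.002, 1.626]
force: [0.4, -0.3, 2.8]
opening: -0.2
gripper_force: 0.8
```

```bash
python3 -m jog '[0,0,0.005,0,0,0,0, -0.001,0,0.005,0,0,0,0, -0.001,0,0.005,0,0,0,0, -0.001,0,0.005,0,0,0,0, -0.001,0,0.004,0,0,0,0, 0,0,0,0,0,0,0, 0,0,0,0,0,0,0]'
cat > g.py <<'E'
from h import *
import pickle
def gauge(f,c,r,nm):
    c=np.array(c);M=8
    im=cv2.getRectSubPix(f['frame'],(int(2.6*r),int(2.6*r)),tuple(map(float,c)))
    im=cv2.resize(im,None,fx=M,fy=M,interpolation=cv2.INTER_CUBIC);h=cv2.cvtColor(im,cv2.COLOR_BGR2HSV).astype(int)
    H,S,V=h[...,0],h[...,1],h[...,2]
    red=((H<8)|(H>172))&(S>110);gr=(H>55)&(H<95)&(S>70)
    white=(S<60)&(V>110)
    n,l,st,ce=cv2.connectedComponentsWithStats(white.astype(np.uint8));k=1+np.argmax(st[1:,4])
    o=lambda m:np.round(np.array(np.nonzero(m)[::-1]).mean(1)/M-1.3*r+c,1) if m.any() else None
    print(nm,'red',o(red),'green',o(gr),'white',o(l==k),st[k,4]/M/M)
    return im
def run():
    w,s,t=grab('wrist'),grab('scene'),grab('top')
    return w,s,t
E
python3 - <<'E'
from g import *
w0,s0,t0=pickle.load(open('F7.pkl','rb'))
D,r=tri((s0,(290.2,189.9)),(t0,(303.9,166.6)));print('dial',D,r,arm.observe()['force'],arm.observe()['position'])
w,s,t=run();pickle.dump([w,s,t],open('F8.pkl','wb'))
for n,f in(('w0',w0),('w',w),('s0',s0),('s',s),('t0',t0),('t',t)):
    c=proj(f,D);e=np.linalg.norm(np.array(f['eye'])-D);R_=np.array(f['K'])[0,0]*37/e;print(n,c,R_)
    gauge(f,c,R_,n)
E
```

```text
t: 14.65
position: [419.6, -265.3, 218.3]
ee_rot: [3.141, -0.002, 1.626]
force: [-0.2, -1.7, 2.5]
opening: 0.2
gripper_force: 1.0
dial [ 474.35368123 -133.39359721  213.59788134] [np.float64(1.1200761942955144), np.float64(1.120076194295597)] [-0.21826316 -1.65055278  2.51297456] [ 419.58469424 -265.30076004  218.32525243]
w0 [335.45494364  18.88113495] 46.21525399374022
w0 red [327.3  52.6] green [297.   21.7] white [329.2   6.6] 5000.90625
w [416.58840745 -49.74880041] 75.09850101868678
w red [404.9 -10.8] green [332.5 -19.1] white [401.5 -63.6] 8121.28125
s0 [290.42105508 189.70245635] 9.756906833630671
s0 red [294.5 192.3] green None white [288.4 188.4] 201.3125
s [290.42105508 189.70245635] 9.756906833630671
s red [294.3 194.3] green [287.5 201.7] white [288.3 190.3] 195.03125
t0 [303.8403022  166.92737717] 10.904515486587648
t0 red [311.2 166.4] green [299.4 178.2] white [302.8 166.9] 276.15625
t [303.8403022  166.92737717] 10.904515486587648
t red [310.9 167.8] green [299.1 178.6] white [302.8 168.4] 265.0625
```

```bash
python3 -m jog '[-0.001,0,0.005,0,0,0,0, -0.001,0,0.005,0,0,0,0, -0.001,0,0.004,0,0,0,0, -0.001,0,0.004,0,0,0,0, 0,0,0.004,0,0,0,0, 0,0,0,0,0,0,0, 0,0,0,0,0,0,0]'
cat >> g.py <<'E'
D=np.array([474.4,-133.4,213.6])
def needle(f,nm):
    c=proj(f,D).astype(int);x0,y0=c-16
    im=cv2.resize(f['frame'][y0:y0+33,x0:x0+33],None,fx=8,fy=8,interpolation=cv2.INTER_CUBIC)
    h=cv2.cvtColor(im,cv2.COLOR_BGR2HSV).astype(int);H,S,V=h[...,0],h[...,1],h[...,2]
    # dial outline: pixels bright or coloured near expected centre -> ellipse
    m=((V>120)&(S<70)).astype(np.uint8);m=cv2.morphologyEx(m,cv2.MORPH_CLOSE,np.ones((33,33)))
    cs,_=cv2.findContours(m,0,1);cc=max(cs,key=cv2.contourArea);(ex,ey),(a,b),th=cv2.fitEllipse(cv2.convexHull(cc))
    g=im.min(2).astype(float)
    out=[]
    for d in range(0,360,15):  # clockwise from up, image
        v=[g[int(ey-r*np.cos(np.radians(d))),int(ex+r*np.sin(np.radians(d)))] for r in np.linspace(.15,.55,9)*min(a,b)/2]
        out.append(int(np.mean(v)))
    red=((H<8)|(H>172))&(S>110);yy,xx=np.nonzero(red&(np.hypot(*(np.indices(V.shape)-np.array([ey,ex])[:,None,None]))<max(a,b)*.6))
    gr=(H>55)&(H<95)&(S>60);gy,gx=np.nonzero(gr&(np.hypot(*(np.indices(V.shape)-np.array([ey,ex])[:,None,None]))<max(a,b)*.55)&(np.indices(V.shape)[0]<ey))
    an=lambda x,y:np.round(np.degrees(np.arctan2(x.mean()-ex,ey-y.mean()))) if len(x) else None
    print(nm,'ctr',round(ex/8,1),round(ey/8,1),'axes',round(a/8,1),round(b/8,1),'red',an(xx,yy),'green',an(gx,gy),len(gx));print({15*i:o for i,o in enumerate(out)})
E
python3 - <<'E'
from g import *
w0,s0,t0=pickle.load(open('F7.pkl','rb'))
w,s,t=run();o=arm.observe();print(np.round(o['position'],1),np.round(o['force'],1))
for f,n in((s0,'s0'),(t0,'t0'),(s,'s'),(t,'t')):needle(f,n)
E
```

```text
t: 15.38
position: [420.1, -269.1, 196.4]
ee_rot: [3.141, -0.002, 1.627]
force: [-1.0, 0.1, 5.9]
opening: -0.1
gripper_force: 3.3
[ 420.2 -269.   196.6] [-1.8  0.8  7.5]
s0 ctr 13.6 23.5 axes 24.4 31.5 red 65.0 green 15.0 154
{0: 143, 15: 143, 30: 152, 45: 152, 60: 138, 75: 113, 90: 114, 105: 101, 120: 78, 135: 72, 150: 97, 165: 111, 180: 113, 195: 111, 210: 107, 225: 100, 240: 79, 255: 82, 270: 90, 285: 109, 300: 132, 315: 147, 330: 143, 345: 141}
t0 ctr 20.2 23.4 axes 24.1 33.3 red 36.0 green -21.0 161
{0: 155, 15: 155, 30: 149, 45: 114, 60: 116, 75: 124, 90: 115, 105: 100, 120: 90, 135: 83, 150: 90, 165: 102, 180: 104, 195: 113, 210: 117, 225: 125, 240: 153, 255: 155, 270: 153, 285: 145, 300: 142, 315: 147, 330: 141, 345: 146}
s ctr 11.5 24.3 axes 18.5 31.1 red 83.0 green 6.0 209
{0: 142, 15: 146, 30: 149, 45: 146, 60: 150, 75: 152, 90: 151, 105: 153, 120: 153, 135: 143, 150: 127, 165: 112, 180: 102, 195: 92, 210: 92, 225: 89, 240: 87, 255: 89, 270: 96, 285: 106, 300: 120, 315: 141, 330: 149, 345: 144}
t ctr 16.8 21.0 axes 18.7 23.7 red 77.0 green -12.0 77
{0: 131, 15: 135, 30: 137, 45: 138, 60: 140, 75: 143, 90: 151, 105: 148, 120: 152, 135: 155, 150: 156, 165: 155, 180: 155, 195: 153, 210: 151, 225: 149, 240: 144, 255: 149, 270: 148, 285: 152, 300: 153, 315: 125, 330: 107, 345: 122}
```

```bash
cat >> g.py <<'E'
def prof(f,c,R0,nm):
    im=cv2.cvtColor(f['frame'],cv2.COLOR_BGR2GRAY).astype(np.float32)
    d=np.radians(np.arange(-180,180,10));v=0
    rr=np.linspace(.25,.6,8)*R0
    for r in rr: v=v+cv2.remap(im,(c[0]+r*np.sin(d)).astype(np.float32)[None],(c[1]-r*np.cos(d)).astype(np.float32)[None],cv2.INTER_LINEAR)[0]
    v/=len(rr);k=np.maximum(v.max()-35-v,0);print(nm,'darkest',np.degrees(d[v.argmin()]),'wmean',np.round(np.degrees(np.angle((k*np.exp(1j*d)).sum()))),dict(zip(np.round(np.degrees(d)).astype(int).tolist(),v.astype(int).tolist())))
E
python3 - <<'E'
from g import *
w0,s0,t0=pickle.load(open('F7.pkl','rb'))
w,s,t=run();o=arm.observe();print(np.round(o['position'],1),np.round(o['force'],1),o['t'])
for dy in(0,1):prof(t0,(303.8,166.9+dy),10.9,'t0')
for dy in(0,-1):prof(t,(303.8,171+dy),10.9,'t')
prof(s0,(290.4,189.8),9.7,'s0');prof(s,(290.4,193),9.7,'s')
E
```

```text
[ 420.1 -269.1  196.6] [-1.1  0.2  7.1] 15.6833
t0 darkest -140.0 wmean -139.0 {-180: 174, -170: 172, -160: 164, -150: 146, -140: 123, -130: 139, -120: 163, -110: 163, -100: 159, -90: 165, -80: 171, -70: 168, -60: 158, -50: 158, -40: 165, -30: 159, -20: 160, -10: 166, 0: 159, 10: 163, 20: 163, 30: 161, 40: 161, 50: 164, 60: 166, 70: 161, 80: 167, 90: 159, 100: 160, 110: 165, 120: 171, 130: 173, 140: 173, 150: 174, 160: 175, 170: 174}
t0 darkest -130.0 wmean -130.0 {-180: 174, -170: 175, -160: 172, -150: 164, -140: 139, -130: 121, -120: 139, -110: 161, -100: 161, -90: 159, -80: 165, -70: 170, -60: 169, -50: 163, -40: 166, -30: 168, -20: 168, -10: 170, 0: 165, 10: 165, 20: 164, 30: 160, 40: 163, 50: 169, 60: 163, 70: 168, 80: 161, 90: 159, 100: 161, 110: 165, 120: 172, 130: 173, 140: 173, 150: 175, 160: 175, 170: 174}
t darkest -40.0 wmean -31.0 {-180: 172, -170: 171, -160: 171, -150: 170, -140: 169, -130: 169, -120: 167, -110: 159, -100: 163, -90: 159, -80: 159, -70: 166, -60: 167, -50: 154, -40: 126, -30: 133, -20: 151, -10: 158, 0: 164, 10: 164, 20: 165, 30: 162, 40: 163, 50: 161, 6
[... 576 characters left out ...]
-140: 168, -130: 168, -120: 166, -110: 157, -100: 144, -90: 140, -80: 148, -70: 151, -60: 156, -50: 156, -40: 153, -30: 153, -20: 155, -10: 157, 0: 158, 10: 158, 20: 156, 30: 158, 40: 164, 50: 160, 60: 155, 70: 150, 80: 138, 90: 130, 100: 133, 110: 133, 120: 128, 130: 129, 140: 128, 150: 122, 160: 130, 170: 149}
s darkest 130.0 wmean 122.0 {-180: 160, -170: 167, -160: 167, -150: 168, -140: 167, -130: 167, -120: 166, -110: 165, -100: 159, -90: 157, -80: 160, -70: 155, -60: 152, -50: 148, -40: 137, -30: 124, -20: 136, -10: 153, 0: 161, 10: 162, 20: 159, 30: 151, 40: 152, 50: 158, 60: 156, 70: 147, 80: 131, 90: 115, 100: 111, 110: 111, 120: 110, 130: 109, 140: 111, 150: 111, 160: 121, 170: 143}
```

```bash
python3 -m jog '[0,0,0.002,0,0,0,0, 0,0,0.002,0,0,0,0, 0,0,0,0,0,0,0, 0,0,0,0,0,0,0, 0,0,0,0,0,0,0, 0,0,0,0,0,0,0]'
python3 - <<'E'
from g import *
w,s,t=run();o=arm.observe();print(np.round(o['position'],1),np.round(o['force'],1),o['t'])
for dy in(0,1):prof(t,(303.8,171+dy),10.9,'t')
# chisel still home? compare chisel/handle patch with picture before pressing; bystanders too
w0,s0,t0=pickle.load(open('F7.pkl','rb'))
for n,f0,f in(('t',t0,t),('s',s0,s)):
    h=lambda f:cv2.inRange(cv2.cvtColor(f['frame'],cv2.COLOR_BGR2HSV),(172,150,80),(180,255,255))|cv2.inRange(cv2.cvtColor(f['frame'],cv2.COLOR_BGR2HSV),(0,150,80),(6,255,255))
    for g in(f0,f):
        N,l,st,ce=cv2.connectedComponentsWithStats(h(g));c=proj(g,[405,5,68]);i=1+np.argmin(np.hypot(*(ce[1:]-c).T)-st[1:,4]/50);print(n,ce[i].round(1),st[i,4])
E
```

```text
t: 16.18
position: [420.2, -269.4, 192.7]
ee_rot: [3.14, -0.001, 1.626]
force: [-0.3, 0.2, 7.3]
opening: -0.1
gripper_force: 3.8
[ 420.2 -269.4  192.8] [-1.2 -0.   7.2] 16.3333
t darkest -29.999999999999996 wmean -27.0 {-180: 171, -170: 171, -160: 171, -150: 169, -140: 169, -130: 164, -120: 158, -110: 158, -100: 164, -90: 165, -80: 157, -70: 159, -60: 165, -50: 163, -40: 151, -30: 126, -20: 132, -10: 151, 0: 158, 10: 163, 20: 163, 30: 156, 40: 162, 50: 165, 60: 158, 70: 153, 80: 155, 90: 155, 100: 147, 110: 151, 120: 167, 130: 170, 140: 171, 150: 173, 160: 171, 170: 171}
t darkest -20.0 wmean -20.0 {-180: 164, -170: 165, -160: 168, -150: 169, -140: 169, -130: 169, -120: 165, -110: 159, -100: 157, -90: 163, -80: 164, -70: 158, -60: 160, -50: 167, -40: 166, -30: 144, -20: 122, -10: 135, 0: 147, 10: 155, 20: 158, 30: 161, 40: 166, 50: 164, 60: 158, 70: 160, 80: 155, 90: 144, 100: 148, 110: 167, 120: 170, 130: 166, 140: 165, 150: 165, 160: 164, 170: 164}
t [261.8 210.2] 176
t [261.7 210.3] 174
s [248.9 209.5] 122
s [248.9 209.6] 121
```

```bash
python3 -c "
from bench import arm
print(arm.hand_in())"
```

```text
the job is handed in; nothing more can be done
None
```

I slid the red chisel fully home against the stop and let go of it. The job is handed in with the arm holding the lever down and the needle steady mid-green at about 1.9 rad, never having reached the red.

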